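# Push the claw clip through the tidy's spring flap

### The job

Put the hair claw clip away in the smoked-acrylic tidy without picking it up: with one fingertip push the sloping spring flap inwards before the clip reaches it, and while that finger keeps the flap open, use the other finger to push the clip along the ledge, over its inner edge, so that it drops into the box behind. Then draw the fingers out so that the flap swings shut by itself with the clip inside. Nothing is pinched, pressed hard or lifted, and everything else stays where it stands.

Things in the scene. Friction and masses are not known exactly. Their poses are not given: they have to be found in the camera images.
- tidy: Fixed organiser of smoked brown-grey acrylic, turned up to 0.35 rad either way. Origin on the granite right below the middle of the lip (the ledge's inner edge); x points from the ledge into the box, away from the robot, y left, z up. Ledge: flat top at z 90 mm, x -125 to 0, y -77 to 193, no rim. Behind the lip is the box, closed above by the sloping flap; thin cheeks beside it follow its slope.
- tidy_lip (a point): Middle of the lip, the inner edge of the ledge top: tidy frame (0, 0, 90 mm). Axes of the tidy.
- hinge_rod (a point): Middle of the flap's steel hinge rod, 6 mm thick, along y: tidy frame (103, 0, 145 mm). Keep the fingers on the lip's side of it. Behind it is a roof tier, x 104 to 172, top z 150.
- box_floor (a point): Middle of the box's inner floor: tidy frame (85, 0, 5 mm). Inside, the box is x -45 to 164, y -72 to 72 mm (it reaches back under the ledge).
- tower_top (a point): Middle of the top of the fixed shelf tower left of the flap: tidy frame (105, 144, 242.5 mm); the tower spans x 40 to 171, y 95 to 193 mm, down to the granite.
- flap (a joint): Flap angle, rad: 0 shut, grows as the lower edge swings in and down, stop 1.15 (1.08 hangs vertical). Acrylic plate 136 wide (y, centred), 112 long, 3 mm thick, hung on the hinge rod; shut, it slopes down from the rod at 28 degrees from level. Weak spring (0.1 N m shut, 0.2 open): 1 to 4 N of finger push forward or down near its lower edge opens it, the clip's weight does not.
- flap_edge (a point): Middle of the flap's lower edge (steel strip), moves with the flap; shut, 4 mm behind the lip and 2 mm above the ledge top. Let go, the flap shuts within a second.
- clip: Tortoiseshell-coloured hair claw clip, about 40 g, standing on its teeth on the ledge before the flap: 34 (x) by 60 (y) mm up to z 24, finger tabs (20 by 24) on top up to z 34. Origin at the centre of its underside. Long side parallel to the lip within 0.25 rad; centre starts 42 to 66 mm before the lip, within 25 mm of the flap's middle.
- pot: White ceramic lidded pot, 50 mm across and 56 high, standing on the left part of the ledge, about 140 mm left of the flap's middle. Origin at the centre of its underside. Leave alone.
- curler: Steel eyelash curler, 46 by 100 by 9 mm, lying on the roof tier behind the hinge rod. Origin at the centre of its underside. Leave alone.
- serum: Small amber bottle, 34 mm across, 75 high, on top of the shelf tower. Origin at the centre of its underside. Leave alone.
- tumbler: White ceramic tumbler, 68 mm across, 95 high, on the granite just right of the tidy. Origin at the centre of its underside. Leave alone.
- lotion: White bottle with steel cap, 58 mm across, 150 high, on the granite to the right. Origin at the centre of its underside. Leave alone.
- cream: Glass cream jar, 62 mm across, 42 high, on the granite to the right. Origin at the centre of its underside. Leave alone.
- hairbrush: Dark wooden paddle hairbrush, 195 by 65 by 32 mm, lying bristles down on the granite to the right. Origin on its underside near mid-length. Leave alone.

How it is judged:
On the way, in this order (a step that is already met when the one before it is completed fails the run):
1. a finger pushes the flap inwards (past 0.08 rad) while the clip is still on the ledge, its centre 4 mm or more before the lip, and does not touch the flap (value of joint flap above 0.08 rad and contact force between the fingers and flap above 0.1 N and x of clip in the frame of tidy below -0.004 m and z of clip in the frame of tidy above 0.085 m and contact force between clip and flap below 0.1 N), for 0.1 s.
2. the fingers touch both the flap, held open past 0.2 rad, and the clip as its centre comes to the lip (from 4 mm before it) (value of joint flap above 0.2 rad and contact force between the fingers and flap above 0.1 N and contact force between the fingers and clip above 0.01 N and x of clip in the frame of tidy above -0.004 m), for 0.04 s.
3. the clip is down in the box (x of clip in the frame of tidy above -0.045 m and z of clip in the frame of tidy below 0.075 m), for 0.1 s.
At the end, for the whole second after the job is handed in: The clip lies at rest inside the flap box, below ledge height (origin under 75 mm), the flap is shut (under 0.06 rad), and no other thing has moved more than 30 mm (all of step 3 and x of clip in the frame of tidy below 0.165 m and y of clip in the frame of tidy between -0.073 and 0.073 m and value of joint flap below 0.06 rad and linear speed of clip below 0.02 m/s and not (distance of pot from where it was at the start of the episode above 0.03 m) and not (distance of curler from where it was at the start of the episode above 0.03 m) and not (distance of serum from where it was at the start of the episode above 0.03 m) and not (distance of tumbler from where it was at the start of the episode above 0.03 m) and not (distance of lotion from where it was at the start of the episode above 0.03 m) and not (distance of cream from where it was at the start of the episode above 0.03 m) and not (distance of hairbrush from where it was at the start of the episode above 0.03 m)); the robot touches nothing.
It fails at once if the clip is pinched or pressed hard (over 12 N from the fingers) (contact force between the fingers and clip above 12 N).
It fails at once if the clip is lifted more than 17 mm off the ledge (height (world z) of clip above 0.107 m).
It fails at once if another thing is moved more than 30 mm (distance of any of pot, curler, serum, tumbler, lotion, cream, hairbrush from where it was at the start of the episode above 0.03 m).
It also fails if it takes over 38 s, if anything falls off the work surface, if the arm or the gripper's body presses on something with over 40 N, if the wrist force passes 120 N, or if a joint passes its speed limit or range.

### The arm

A 6-joint arm with a two-finger parallel gripper is mounted at the origin on the work surface. World frame = base frame: x ahead of the robot, y to its left, z up, the work surface at z = 0. Lengths are in m, angles in rad, forces in N, time in s.
With the tool pointing down it reaches from about 0.35 to 0.775 m from the base axis. Payload 5.5 kg.
Tool frame: the origin (TCP) lies between the finger pads; the fingertips stand bot.tips_ahead ahead of it and the grasp point (between the pads) lies 11 mm behind it (bot.tips_ahead is the distance from the TCP to the fingertips, in m); z points along the fingers, y is the line along which they close (so a half turn about z gives the same grasp; the last joint's range is limited). The gripper opens to 85 mm and grips with 20 to 120 N. Pads are 22 mm wide; open, the fingers measure 114 mm over their backs; the gripper's body (76 mm by 85 mm) begins 54 mm behind the grasp point. The pads swing forward as they close: fully open they stand 13 mm farther back than shut.
Start: joints at [-1.278, 0.313, 0.046, 1.304, 0, 1.431], TCP at [0.241, -0.522, 0.239] pointing down, gripper open.
Joint ranges: [-2.76, 2.76], [-0.86, 1.69], [-1.03, 1.26], [-2.2, 2.34], [-1.47, 1.5], [-3.14, 3.14]. Speed limits (rad/s): [2.57, 2.57, 3.14, 3.14, 3.14, 3.14].

### API

Orientations are given as a unit quaternion [x, y, z, w].
In Python, from station import bot, vision gives the robot as it stands.
- The arm moves only by the tool move_tool, called after "Call:" as name([rows], argument=value, ...), one row to a line, values as JSON. Schema: {"type":"object","properties":{"steps":{"type":"array","items":{"type":"object","properties":{"finger_gap":{"type":"number"},"sx":{"type":"number"},"sy":{"type":"number"},"sz":{"type":"number"},"wx":{"type":"number"},"wy":{"type":"number"},"wz":{"type":"number"}},"additionalProperties":false,"required":["finger_gap"]},"minItems":1,"maxItems":12},"only":{"type":"string"},"quiet":{"type":"boolean"},"lines":{"type":"string"}},"required":["steps"],"additionalProperties":false}. steps is a list of rows, 1 to 12 of them, each an object with the fields finger_gap (the finger opening in m), sx, sy, sz (the shift in units of 20 mm), wx, wy, wz (a rotation vector in units of 0.05 rad); a field left out counts as zero (the opening has to be given); each row is the pose to reach, as a shift and turn from the pose commanded when the call began, along the tool's axes at that moment; what a row does not reach only later rows make up. A row lasts 1/10 s, in which the tool goes at most 0.05 m and 0.15 rad, less where a joint would pass 70% of its speed; a pose out of reach is approached as far as the arm can. The fingers move at their own pace and stop on an object; the grip force is fixed at half the most. Time passes only in rows, so rows that do not move let the fingers close. The tool returns the time, the measured TCP pose, the force, the opening and the grip force at its end. only (a regular expression) keeps the lines of the reply that match it, lines (a string "A,B") keeps lines A to B, and quiet returns only ok. Input that does not fit is refused with a message, and nothing moves.
- bot.read_state(): the state, without advancing time (a new reading comes with each control period).
- vision.camera(name): name is "side" or "top"; returns a dict with "image" (384x512x3 uint8, blue, green, red), "z_map" (384x512 float32, m along the optical axis (not along the pixel's ray), 0 where there is no reading), "fx", "fy", "cx", "cy" (pixels), "rvec" (rotation vector, rad) and "tvec" (3), from world to camera coordinates, as OpenCV has them. Camera axes: x right, y down, z forward; pixel columns grow to the right and rows downward; lengths in m; the calibration is good to about 2 mm. A picture is of the moment at which its call begins.
- bot.close_job(): hands the job in; it is judged then, once.
The state is a dict: "time": time; "joint_positions": joint angles; "joint_velocities": joint speeds; "effort": joint torques, N m; "eef_pos": TCP position; "eef_rot": TCP orientation; "ft_force": force on the tool from outside, world axes, zero at the start; "wrist_torque": the same for the moment, N m; "width": finger opening in m; "gripper_force": force on a finger pad.
Only numpy, scipy, OpenCV 4.12 (cv2) and the standard library are available. Lean on these libraries where they do the work, as an engineer would, in place of code of your own. Each camera call takes 0.05 s, during which the arm holds its last target. There are 200 camera calls.

## Working session

There is one attempt and no reset: what is moved stays moved. The work goes in short steps, Python scripts to look and compute and a tool call to move; the robot and the scene stay as the last step left them, time stands still between calls to the robot, and variables do not carry over. Pictures are saved under pics/ and viewed, at most 10 in all, crops included, and the job is handed in when it is done.

```bash
ls; mkdir -p pics; python3 - <<'E'
from station import bot, vision
import cv2,numpy as np
for n in("side","top"):
    c=vision.camera(n); np.savez(n+".npz",**c); cv2.imwrite(f"pics/{n}0.png",c["image"])
    R=cv2.Rodrigues(np.array(c["rvec"]))[0]; print(n,c["fx"],c["cx"],-R.T@np.array(c["tvec"]).ravel(),R[2])
s=bot.read_state();print(bot.tips_ahead,s["time"],s["eef_pos"],s["eef_rot"],s["width"])
E
```

```text
pics
side 390.57734982677 263.63178470437805 [0.08672867 0.71916387 0.71213297] [ 0.44025045 -0.73403926 -0.51707437]
top 403.6355562177247 255.9788327568489 [ 0.46798893 -0.04512834  1.28182464] [ 0.08681538 -0.00211714 -0.99622217]
0.008 0.1 [ 0.24102003 -0.52155904  0.23851271] [ 9.76676949e-01  2.14712519e-01 -7.54668560e-05 -8.15916173e-04] 0.08546466607221767
```

View pics/side0.png

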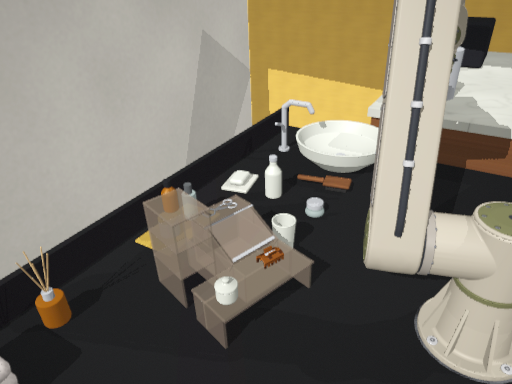

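View pics/top0.png

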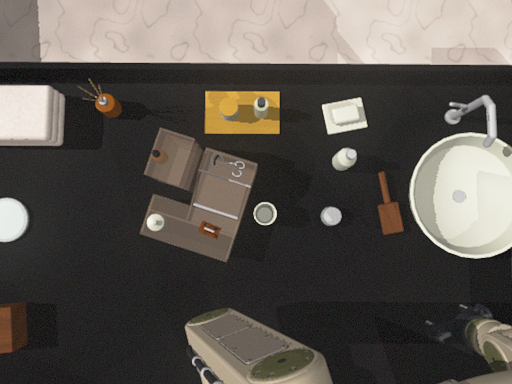

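The side view shows the ledge, with the clip at (270,257) and the pot at (227,290). In the top view the flap's steel strip runs (194,206)–(238,218), the clip is at (210,229) and the pot at (156,222). The tidy is yawed about -0.26 rad.

```bash
cat > h.py <<'E'
import numpy as np,cv2
def cloud(c):
    R=cv2.Rodrigues(np.array(c["rvec"]))[0]; z=np.array(c["z_map"]); v,u=np.mgrid[:384,:512]
    P=np.stack([(u-c["cx"])/c["fx"]*z,(v-c["cy"])/c["fy"]*z,z],-1)
    W=(P-np.array(c["tvec"]).ravel())@R; W[z==0]=np.nan; return W
E
python3 - <<'E'
from h import *
for n in("top","side"):
    c=dict(np.load(n+".npz")); W=cloud(c); im=c["image"].astype(int)
    v,u=np.mgrid[:384,:512]
    roi=(u>130)&(u<265)&(v>120)&(v<270) if n=="top" else (u>140)&(u<320)&(v>180)&(v<345)
    m=roi&(abs(W[...,2]-.09)<.006)
    k,l,st,_=cv2.connectedComponentsWithStats(m.astype(np.uint8)); i=1+st[1:,4].argmax(); m=l==i
    p=W[m][:,:2].astype(np.float32); r=cv2.minAreaRect(p); b=cv2.boxPoints(r)
    print(n,m.sum(),np.median(W[m][:,2]),r); print(b)
    sat=im[...,2]-im[...,0]
    q=roi&(sat>50)&(W[...,2]>.092)&(W[...,2]<.135)
    print("clip",q.sum(),W[q].mean(0),cv2.minAreaRect(W[q][:,:2].astype(np.float32)),W[q].min(0),W[q].max(0))
    if n=="top":
        for uv in((194,206),(238,218),(216,212),(228,181),(250,187)): print(uv,W[uv[1],uv[0]])
E
```

```text
top 3434 0.08921372198456115 ((0.4702604115009308, 0.14667069911956787), (0.27026253938674927, 0.14629627764225006), 72.52671813964844)
[[ 0.3599129   0.03973831]
 [ 0.49945864 -0.00418876]
 [ 0.5806079   0.2536031 ]
 [ 0.44106218  0.29753017]]
clip 170 [0.45440072 0.08947235 0.11186846] ((0.4544794261455536, 0.08829435706138611), (0.05728495866060257, 0.03337979316711426), 67.8745346069336) [0.43064061 0.05675576 0.09236729] [0.47947558 0.11982993 0.12657912]
(194, 206) [0.52619744 0.14327106 0.03583576]
(238, 218) [0.49053496 0.00845196 0.00425997]
(216, 212) [0.50615867 0.06939612 0.09515794]
(228, 181) [0.59257926 0.03191421 0.14383466]
(250, 187) [ 0.58111602 -0.02985708  0.08821628]
side 3886 0.08981781476747117 ((0.49028217792510986, 0.13926514983177185), (0.2724575102329254, 0.1969199925661087), 72.10968017578125)
[[ 0.35473418  0.03987005]
 [ 0.5421324  -0.02062295]
 [ 0.6258302   0.23866025]
 [ 0.43843198  0.29915324]]
clip 311 [0.45602812 0.09797864 0.11089151] ((0.5638704299926758, 0.15476779639720917), (0.32448866963386536, 0.06254101544618607), 29.46124839782715) [0.42557509 0.0571365  0.09265224] [0.72051459 0.21145251 0.13291591]
```

```bash
cat >> h.py <<'E'
from scipy.spatial.transform import Rotation as Ro
def goal(s,T,t,cx,cy,z,turn=True):
    """shift/rotvec in tool axes to bring TCP to tidy (cx,cy), height z, tool y along tidy x"""
    R=Ro.from_quat(s["eef_rot"]); X=np.array([np.cos(t),np.sin(t)]); Y=np.array([-X[1],X[0]])
    p=np.r_[T+cx*X+cy*Y,z]; y=np.r_[X,0]; zz=np.array([0,0,-1.]); G=Ro.from_matrix(np.c_[np.cross(y,zz),y,zz])
    return R.inv().apply(p-np.array(s["eef_pos"])),(R.inv()*G).as_rotvec(),p
def totidy(p,T,t):
    d=np.asarray(p)[...,:2]-T; c,s=np.cos(t),np.sin(t); return np.stack([d[...,0]*c+d[...,1]*s,-d[...,0]*s+d[...,1]*c],-1)
E
python3 - <<'E'
from h import *
from station import bot
from scipy.optimize import least_squares
top=dict(np.load("top.npz"));side=dict(np.load("side.npz"))
A={}
for n,c in(("top",top),("side",side)):
    W=cloud(c); v,u=np.mgrid[:384,:512]
    roi=(u>130)&(u<265)&(v>120)&(v<270) if n=="top" else (u>140)&(u<320)&(v>180)&(v<345)
    A[n]=W[roi&(abs(W[...,2]-.09)<.006)]
T0=np.array([.502,.076]);t0=-.305
# edge fit per view: front edge (low x), right edge, via extreme bins
for n in A:
    q=totidy(A[n],T0,t0)
    yb=np.arange(-.06,.18,.01); f=np.array([[y+.005,np.percentile(q[(q[:,1]>y)&(q[:,1]<y+.01)&(q[:,0]<-.08),0],3)] for y in yb])
    xb=np.arange(-.11,-.02,.01); r=np.array([[q[(q[:,0]>x)&(q[:,0]<x+.01),1].min(),q[(q[:,0]>x)&(q[:,0]<x+.01),1].max()] for x in xb])
    print(n,"front slope,off",np.polyfit(f[:,0],f[:,1],1),"y ends",np.median(r,0))
g=cv2.cvtColor(top["image"],cv2.COLOR_BGR2GRAY); v,u=np.mgrid[:384,:512]
m=(g>150)&(u>188)&(u<244)&(v>200)&(v<224)
uv=np.argwhere(m)[:,::-1].astype(float); R=cv2.Rodrigues(top["rvec"])[0]
ray=np.c_[(uv[:,0]-top["cx"])/top["fx"],(uv[:,1]-top["cy"])/top["fy"],np.ones(len(uv))]@R; o=-R.T@top["tvec"].ravel()
P=o+ray*((.092-o[2])/ray[:,2])[:,None]; q=totidy(P,T0,t0)
print("strip",len(uv),q.min(0),q.max(0),q.mean(0),np.polyfit(q[:,1],q[:,0],1))
print(goal(bot.read_state(),T0,t0,-.041,-.002,.2))
E
```

```text
top front slope,off [-0.00024401 -0.12288952] y ends [-0.07681141  0.19205549]
side front slope,off [-0.00030988 -0.12657426] y ends [-0.07708336  0.19233612]
strip 136 [ 0.00439024 -0.06904829] [0.01295619 0.06722796] [ 0.00863578 -0.00221612] [-0.00038302  0.00863493]
(array([ 0.45584765, -0.45904051,  0.03935177]), array([-0.00144651, -0.00086839, -0.83300104]), array([0.46229169, 0.08640433, 0.2       ]))
```

Units first: shifts go in units of 20 mm and turns go in units of 0.05 rad. So -0.07 m is -3.5, 0.07 m is 3.5, -0.24 rad is -4.8.

Call:
move_tool([
  {"finger_gap": 0.07,"sx": 1.5,"sy": -1.5,"wz": -1.6},
  {"finger_gap": 0.07,"sx": 3.5,"sy": -3.5,"wz": -3.2},
  {"finger_gap": 0.07,"sx": 5.5,"sy": -5.5,"sz": 0.5,"wz": -4.8},
  {"finger_gap": 0.07,"sx": 7.5,"sy": -7.5,"sz": 0.5,"wz": -6.4},
  {"finger_gap": 0.07,"sx": 9.5,"sy": -9.5,"sz": 0.5,"wz": -8},
  {"finger_gap": 0.07,"sx": 11.5,"sy": -11.5,"sz": 1,"wz": -9.6},
  {"finger_gap": 0.07,"sx": 13.5,"sy": -13.5,"sz": 1,"wz": -11.2},
  {"finger_gap": 0.07,"sx": 15.5,"sy": -15.5,"sz": 1,"wz": -12.8},
  {"finger_gap": 0.07,"sx": 17.5,"sy": -17.5,"sz": 1.5,"wz": -14.4},
  {"finger_gap": 0.07,"sx": 19.5,"sy": -19.5,"sz": 1.5,"wz": -16},
  {"finger_gap": 0.07,"sx": 21.5,"sy": -21.65,"sz": 1.75,"wz": -16.66},
  {"finger_gap": 0.07,"sx": 22.8,"sy": -22.95,"sz": 1.95,"wz": -16.66},
])

```text
time: 1.3
eef_pos: [0.4439, 0.035, 0.2048]
eef_rot: [0.806, 0.592, 0.0, 0.0]
ft_force: [0.9, -0.3, -0.0]
width: 0.07
gripper_force: 0.0
```

Call:
move_tool([
  {"finger_gap": 0.07},
  {"finger_gap": 0.07},
  {"finger_gap": 0.07},
])

```text
time: 1.6
eef_pos: [0.4434, 0.0323, 0.2047]
eef_rot: [0.806, 0.591, -0.0, -0.0]
ft_force: [0.4, -0.6, -0.0]
width: 0.0703
gripper_force: 0.0
```

```bash
python3 - <<'E'
from h import *
from station import bot,vision
T0=np.array([.502,.076]);t0=-.305
s=bot.read_state();print(s["width"],s["ft_force"],goal(s,T0,t0,-.041,-.002,.2))
c=vision.camera("side");W=cloud(c);q=totidy(W,T0,t0)
m=(abs(q[...,1])<.06)&(q[...,0]>-.12)&(q[...,0]<.05)&(W[...,2]>.14)&(W[...,2]<.3)
print("tips z",[(round(a*1e3),(m&(q[...,0]>a)&(q[...,0]<a+.01)).sum(),np.nanpercentile(W[...,2][m&(q[...,0]>a)&(q[...,0]<a+.01)],2).round(4) if (m&(q[...,0]>a)&(q[...,0]<a+.01)).any() else None) for a in np.arange(-.12,.05,.01)])
cv2.imwrite("pics/s1.png",cv2.resize(c["image"][100:340,120:440],(800,600)))
E
```

```text
0.07029102412849708 [ 0.41204372 -0.63223423 -0.01078267] (array([0.05729241, 0.00177775, 0.00464309]), array([-0.00066021,  0.00060233, -0.00058956]), array([0.46229169, 0.08640433, 0.2       ]))
tips z [(-120, np.int64(52), np.float64(0.2541)), (-110, np.int64(77), np.float64(0.2531)), (-100, np.int64(61), np.float64(0.2139)), (-90, np.int64(114), np.float64(0.2058)), (-80, np.int64(86), np.float64(0.2157)), (-70, np.int64(55), np.float64(0.2698)), (-60, np.int64(19), np.float64(0.2699)), (-50, np.int64(18), np.float64(0.2714)), (-40, np.int64(46), np.float64(0.27)), (-30, np.int64(35), np.float64(0.27)), (-20, np.int64(44), np.float64(0.2161)), (-10, np.int64(105), np.float64(0.206)), (0, np.int64(28), np.float64(0.2426)), (10, np.int64(91), np.float64(0.2521)), (20, np.int64(16), np.float64(0.2586)), (30, np.int64(0), None), (40, np.int64(0), None)]
```

View pics/s1.png

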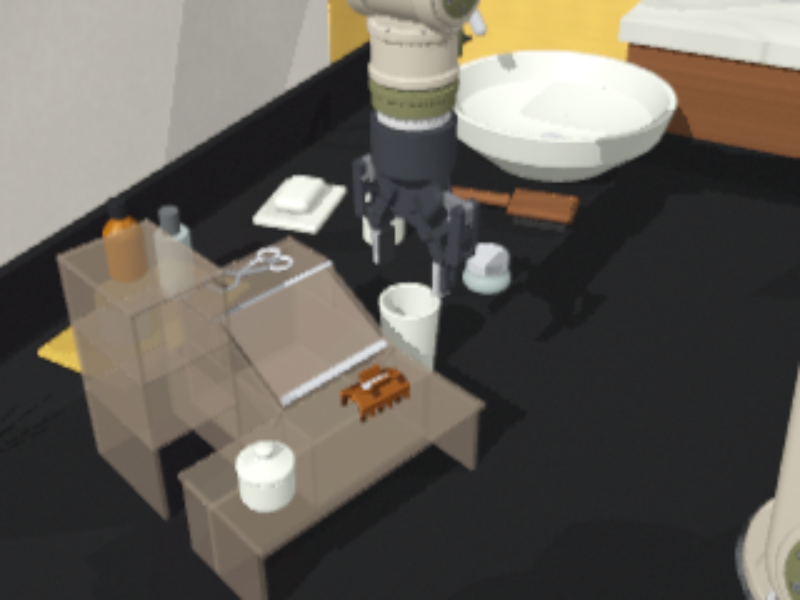

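The close-up (2.5× crop) shows both fingers ahead of the flap to its right. The fingertips are at (385,262) and (442,292), the clip at (377,390), and nothing has been touched yet.

Call:
move_tool([
  {"finger_gap": 0.07,"sx": 1.5,"sy": 0.05,"sz": 1},
  {"finger_gap": 0.07,"sx": 2.85,"sy": 0.1,"sz": 2},
  {"finger_gap": 0.07,"sx": 2.85,"sy": 0.1,"sz": 3.25},
  {"finger_gap": 0.07,"sx": 2.85,"sy": 0.1,"sz": 3.25},
  {"finger_gap": 0.07,"sx": 2.85,"sy": 0.1,"sz": 3.25},
  {"finger_gap": 0.07,"sx": 2.85,"sy": 0.1,"sz": 3.25},
])

```text
time: 2.25
eef_pos: [0.4636, 0.0855, 0.1412]
eef_rot: [0.807, 0.591, 0.001, 0.001]
ft_force: [0.2, -0.4, 0.8]
width: 0.0698
gripper_force: 0.0
```

```bash
python3 - <<'E'
from h import *
from station import bot,vision
T0=np.array([.502,.076]);t0=-.305
s=bot.read_state();print(s["width"],s["ft_force"],s["eef_pos"],totidy(s["eef_pos"],T0,t0))
for n in("side","top"):
    c=vision.camera(n);W=cloud(c);q=totidy(W,T0,t0)
    m=(abs(q[...,1])<.06)&(q[...,0]>-.14)&(q[...,0]<.08)&(W[...,2]>.127)&(W[...,2]<.17)&(np.ptp(c["image"].astype(int),axis=2)<25)&(c["image"].max(2)<255)
    for z in (.127,.13,.135,.14,.15):
        k=m&(W[...,2]>z)&(W[...,2]<z+.005); k1=k&(q[...,0]<-.05);k2=k&(q[...,0]>-.05)
        for kk in(k1,k2):
            if kk.sum(): print(n,z,kk.sum(),np.round(q[kk].min(0)*1e3),np.round(q[kk].max(0)*1e3))
    if n=="side": cv2.imwrite("pics/s2.png",cv2.resize(c["image"][170:320,200:360],(800,600*15*800//(16*800)) if 0 else (640,600)))
E
```

```text
0.06979620372247261 [ 0.20580452 -0.35742283  0.76614387] [0.46356    0.08545932 0.1412033 ] [-0.03950644 -0.00252053]
side 0.14 3 [-82. -12.] [-81.   4.]
side 0.14 11 [ -7. -10.] [-1.  8.]
side 0.15 20 [-90.  -6.] [-74.  10.]
side 0.15 15 [ -7. -11.] [ 8. 10.]
top 0.15 1 [  1. -13.] [  1. -13.]
```

View pics/s2.png

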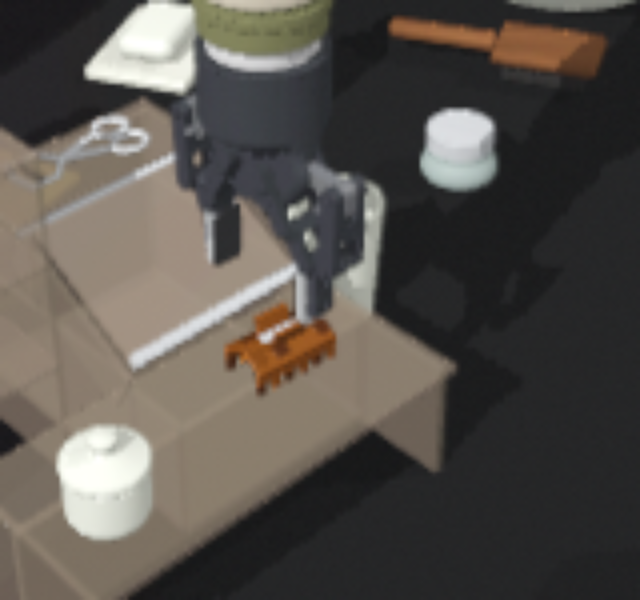

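The 4× crop shows the trailing fingertip at (312,310), just before the clip at (280,345), and the leading fingertip at (222,255), over the flap's steel strip. The measured tip height is about the same as the TCP. I'll lower to just above the ledge.

In the tool's units: 0.043 m is 2.15, 0.036 m is 1.8.

Call:
move_tool([
  {"finger_gap": 0.07,"sy": -0.2,"sz": 0.5},
  {"finger_gap": 0.07,"sy": -0.2,"sz": 1.25},
  {"finger_gap": 0.07,"sy": -0.2,"sz": 1.8},
  {"finger_gap": 0.07,"sy": -0.2,"sz": 2.15},
  {"finger_gap": 0.07,"sy": -0.2,"sz": 2.15},
  {"finger_gap": 0.07,"sy": -0.2,"sz": 2.15},
])

```text
time: 2.95
eef_pos: [0.459, 0.0878, 0.0969]
eef_rot: [0.806, 0.592, -0.0, -0.0]
ft_force: [-0.1, -0.7, 0.2]
width: 0.07
gripper_force: 0.0
```

```bash
python3 - <<'E'
from h import *
from station import bot,vision
T0=np.array([.502,.076]);t0=-.305
s=bot.read_state();print(s["ft_force"],s["eef_pos"],totidy(s["eef_pos"],T0,t0))
c=vision.camera("side");W=cloud(c);q=totidy(W,T0,t0); im=c["image"].astype(int)
k=(im[...,2]-im[...,0]>50)&(W[...,2]>.092)&(W[...,2]<.13)&(abs(q[...,1])<.05)&(q[...,0]<.03)
print("clip",k.sum(),q[k].min(0),q[k].max(0))
cv2.imwrite("pics/s3.png",cv2.resize(c["image"][170:320,200:360],(640,600)))
E
```

```text
[-0.11548259 -0.69535049  0.22166619] [0.45904471 0.08783631 0.09691889] [-0.04452714 -0.00160915]
clip 205 [-0.0685313 -0.0295847] [-0.0188934   0.02785333]
```

View pics/s3.png

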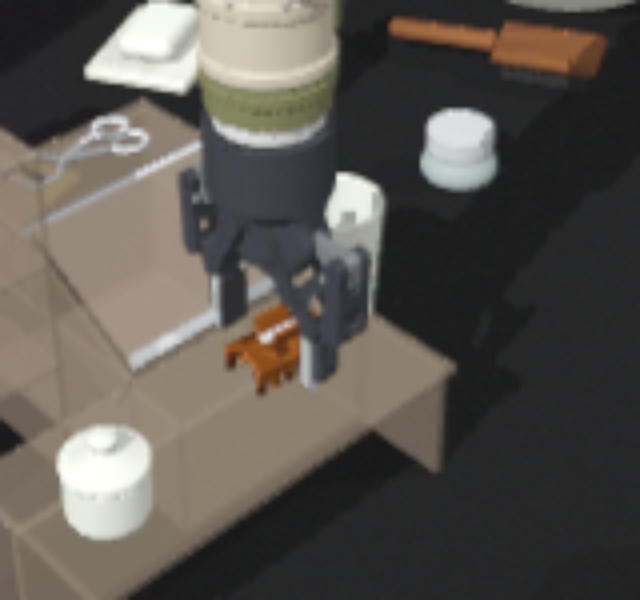

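The picture shows the fingers straddling the clip: the trailing tip is at (315,380) behind it, the leading tip at (230,315) above the strip, and neither is in contact. Next I push forward slowly.

In the tool's units: 0.04 m is 2, 0.038 m is 1.9.

Call:
move_tool([
  {"finger_gap": 0.07,"sy": 0.25},
  {"finger_gap": 0.07,"sy": 0.5},
  {"finger_gap": 0.07,"sy": 0.75},
  {"finger_gap": 0.07,"sy": 0.95},
  {"finger_gap": 0.07,"sy": 1.15},
  {"finger_gap": 0.07,"sy": 1.35},
  {"finger_gap": 0.07,"sy": 1.55},
  {"finger_gap": 0.07,"sy": 1.75},
  {"finger_gap": 0.07,"sy": 1.9},
  {"finger_gap": 0.07,"sy": 2},
  {"finger_gap": 0.07,"sy": 2},
  {"finger_gap": 0.07,"sy": 2},
])

```text
time: 4.2
eef_pos: [0.4974, 0.0757, 0.097]
eef_rot: [0.806, 0.591, 0.0, 0.0]
ft_force: [-0.1, 0.7, 1.6]
width: 0.07
gripper_force: 0.6
```

```bash
cat > look.py <<'E'
from h import *
import sys
from station import bot,vision
T0=np.array([.502,.076]);t0=-.305
s=bot.read_state();print(s["ft_force"],s["eef_pos"],totidy(s["eef_pos"],T0,t0))
c=vision.camera("side");W=cloud(c);q=totidy(W,T0,t0); im=c["image"].astype(int)
k=(im[...,2]-im[...,0]>50)&(W[...,2]>.005)&(W[...,2]<.13)&(abs(q[...,1])<.07)&(q[...,0]<.15)&(q[...,0]>-.12)
if k.any(): print("clip",k.sum(),q[k].min(0),q[k].max(0),W[k][:,2].min(),W[k][:,2].max())
cv2.imwrite(f"pics/{sys.argv[1]}.png",cv2.resize(c["image"][170:320,200:360],(640,600)))
E
python3 look.py s4
```

```text
[-0.09943705  0.65512925  1.60154152] [0.49737273 0.07572582 0.09698839] [-0.00433137 -0.00165107]
clip 164 [-0.04233627 -0.04508481] [0.02393726 0.02817193] 0.08209943936391571 0.12530816990715785
```

View pics/s4.png

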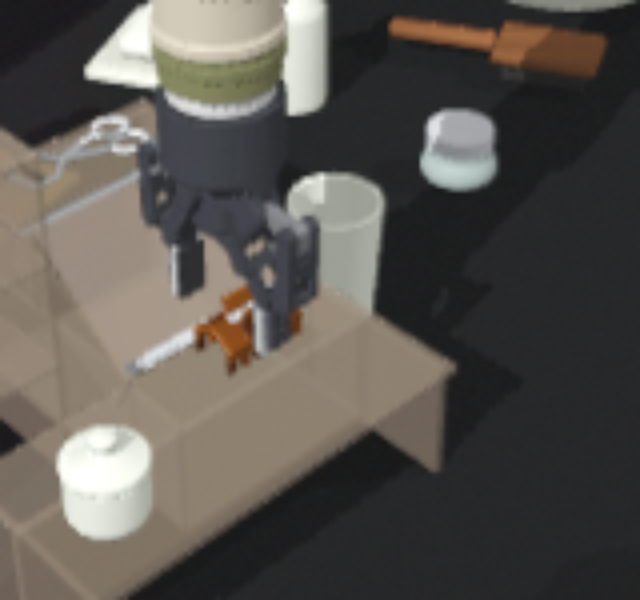

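The clip has been pushed to (245,325) with its centre about 22 mm before the lip. The strip at (165,350) has dropped below the ledge, so the flap is open and the clip isn't touching it. I keep pushing.

In the tool's units: 0.04 m is 2, 0.043 m is 2.15.

Call:
move_tool([
  {"finger_gap": 0.07,"sy": 0.2},
  {"finger_gap": 0.07,"sy": 0.4},
  {"finger_gap": 0.07,"sy": 0.6},
  {"finger_gap": 0.07,"sy": 0.8},
  {"finger_gap": 0.07,"sy": 1},
  {"finger_gap": 0.07,"sy": 1.2},
  {"finger_gap": 0.07,"sy": 1.4},
  {"finger_gap": 0.07,"sy": 1.6},
  {"finger_gap": 0.07,"sy": 1.8},
  {"finger_gap": 0.07,"sy": 2},
  {"finger_gap": 0.07,"sy": 2.15},
  {"finger_gap": 0.07,"sy": 2.15},
])

```text
time: 5.45
eef_pos: [0.5323, 0.0643, 0.0961]
eef_rot: [0.806, 0.592, -0.004, -0.004]
ft_force: [-18.6, 3.9, 6.0]
width: 0.0701
gripper_force: 1.4
```

```bash
python3 look.py s5
```

```text
[-18.55529419   3.90289265   5.96113766] [0.53226113 0.06430472 0.09605052] [ 0.0323765 -0.0020683]
clip 41 [-0.03291171  0.00948935] [-0.01629715  0.04661699] 0.08718164964131694 0.09177716238651497
```

View pics/s5.png

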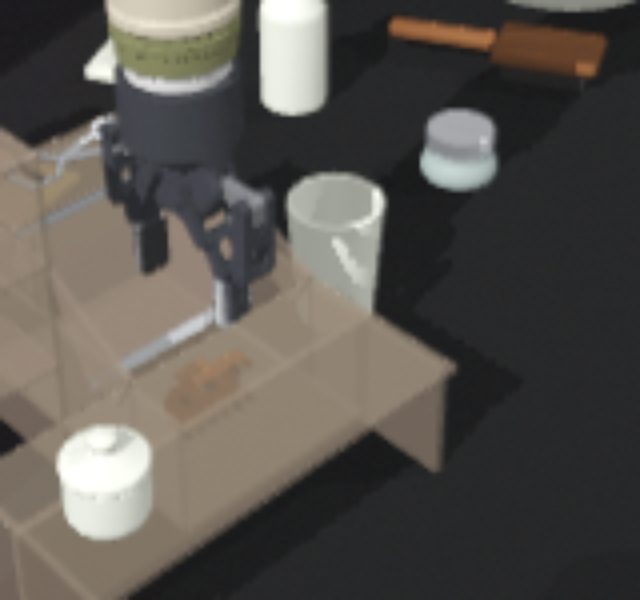

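The clip is visible through the acrylic at (205,385), down in the box. The 18 N means the leading finger's back is near the rod, so I ease back and then lift straight out.

In the tool's units: -0.15 m is -7.5, -0.13 m is -6.5.

Call:
move_tool([
  {"finger_gap": 0.07,"sy": -0.3},
  {"finger_gap": 0.07,"sy": -0.7},
  {"finger_gap": 0.07,"sy": -0.9,"sz": -0.5},
  {"finger_gap": 0.07,"sy": -1,"sz": -1.25},
  {"finger_gap": 0.07,"sy": -1,"sz": -2.25},
  {"finger_gap": 0.07,"sy": -1,"sz": -3.5},
  {"finger_gap": 0.07,"sy": -1,"sz": -5},
  {"finger_gap": 0.07,"sy": -1,"sz": -6.5},
  {"finger_gap": 0.07,"sy": -1,"sz": -7.5},
  {"finger_gap": 0.07,"sy": -1,"sz": -7.5},
])

```text
time: 6.5
eef_pos: [0.5219, 0.0687, 0.2513]
eef_rot: [0.806, 0.591, 0.003, 0.003]
ft_force: [0.3, -0.2, -0.4]
width: 0.0699
gripper_force: 0.0
```

Call:
move_tool([
  {"finger_gap": 0.07},
  {"finger_gap": 0.07},
  {"finger_gap": 0.07},
  {"finger_gap": 0.07},
  {"finger_gap": 0.07},
  {"finger_gap": 0.07},
  {"finger_gap": 0.07},
  {"finger_gap": 0.07},
  {"finger_gap": 0.07},
  {"finger_gap": 0.07},
  {"finger_gap": 0.07},
  {"finger_gap": 0.07},
])

```text
time: 7.7
eef_pos: [0.5191, 0.0689, 0.2469]
eef_rot: [0.806, 0.591, 0.0, 0.0]
ft_force: [0.4, 1.0, -0.1]
width: 0.0698
gripper_force: 0.0
```

```bash
python3 look.py s6
```

```text
[ 0.36392374  0.99240135 -0.078732  ] [0.51909894 0.06889332 0.24694719] [ 0.01844386 -0.00164399]
clip 18 [-0.0327466   0.01041658] [-0.01641846  0.04614719] 0.08799884751607914 0.0927092724380152
```

View pics/s6.png

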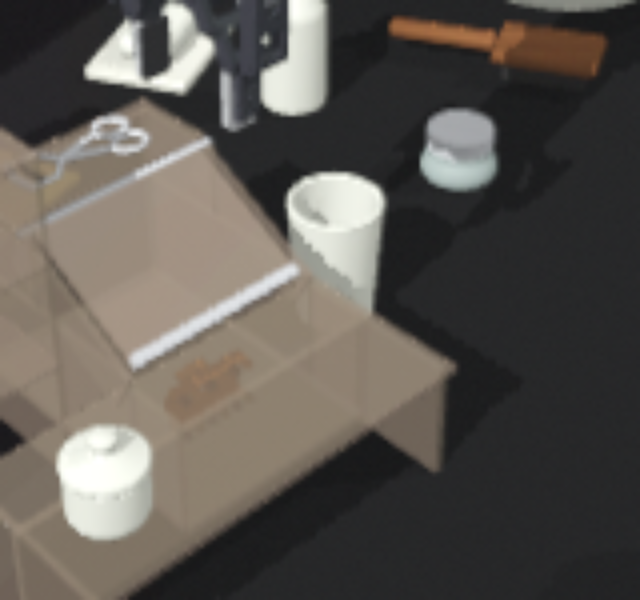

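The flap is shut: the strip is back at (215,315), as at the start. The clip lies at rest inside at (207,385), the fingers are clear, and the other things look undisturbed.

```bash
python3 -c "from station import bot;print(bot.close_job())"
```

```text
the job is handed in; nothing more can be done
None
```

I handed the job in at about 8 s: the last picture shows the clip at rest in the box, the flap shut by itself and everything in view where it stood, but the hand-in returned no verdict.

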